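# Swap the empty bit rail for the full one kept behind the tin and the carton

### The job

The bit rail in the open bit case is empty; the full one lies on the steel plate behind the round tin and the square carton. Set the tin and the carton aside on the rubber mat, then swap the rails, so that the full one is seated in the bay of the case and the empty one lies where the full one was, and only when both rails are in place put the tin and the carton back, each on the spot where it stood. Keep the tin and the carton upright and leave the small amber jar alone.

Things in the scene. Friction and masses are not known exactly. Their poses are not given: they have to be found in the camera images.
- full_rail: the full bit rail: bare-aluminium bar 22 (x) x 120 (y) x 34 mm high, plain sides, eight steel bits (7 mm thick) standing 20 mm up out of the dark slot along its top; 0.12 kg. Origin: centre of its underside; z up. Starts on the plate's rear place. Grip it across its 22 mm near the middle, once the tin and carton are gone. Either way round will do.
- empty_rail: the empty bit rail: the same bar, 22 (x) x 120 (y) x 34 mm high, the dark slot (11 x 110 mm) along its top bare, no bits; 0.08 kg. Origin: centre of its underside; z up. Starts in the bay of the case and must come out before the full one can go in; the mat has room for it beside the tin and carton.
- tin: the round metal tin, 46 mm in diameter, 95 mm high, shut, 0.22 kg. Origin: centre of its underside; z up. It starts upright on one of the two cork pads of the plate (which one changes), and must come back to that spot.
- carton: the square cardboard carton, 46 x 46 x 85 mm high, sealed, 0.18 kg, sides square to the plate within a few degrees. Origin: centre of its underside; z up. It starts upright on the other cork pad and must come back to that spot.
- plate: fixed steel plate, top 12 mm high, x -85 to +70, y -100 to +100 mm from its origin, which lies at bench height under the middle of the rear place (cork strip 28 x 126 mm along y). +x away from the robot. Round cork pads, 66 mm across, at x -48, y +42 and -42 mm; wooden ledge at x 60 to 70, 21 mm above the plate. Gaps: rail to tin or carton 14 mm (no finger fits), tin to carton 38 mm.
- case: fixed black open bit case, 145 (x) x 180 (y) mm. Origin: at bench height under the middle of the bay, a recess 34 (x) x 132 (y) mm, floor 3 mm and flat rim 9 mm above the bench, for a rail along y (6 mm play each way; it stands 28 mm proud of the rim). The case spans x -35 to +110 mm; orange insert with bits, up to 27 mm high, from x +58; clear lid open flat beyond, 14 mm high.
- mat: fixed flat black rubber mat, 170 (x) x 190 (y) mm, 5 mm thick: the side area. Origin: its centre at bench height. Room, for example, for the tin and the carton at x = +40, y = +45 and -45 mm and for a rail along y at x = -50 mm.
- jar: small amber glass jar with a black cap, 52 mm across, 60 mm high, a bystander standing on the bench between the robot and the plate. Origin: centre of its underside.
Things that resemble listed ones, but are neither listed nor needed, are in the scene too. Leave any green look-alike of the carton alone. What is shaped like the full_rail but blue is not meant.

How it is judged:
By the outcome, as a careful person would: the job done as asked, in the order asked, and still so for the second after the job is handed in, with the robot touching nothing.
It also fails if it takes over 152 s, if anything falls off the work surface, if the arm or the gripper's body presses on something with over 40 N, if the wrist force passes 120 N, or if a joint passes its speed limit or range.

### The arm

A 6-joint arm with a two-finger parallel gripper is mounted at the origin on the work surface. World frame = base frame: x ahead of the robot, y to its left, z up, the work surface at z = 0. Lengths are in mm, angles in rad, forces in N, time in s.
With the tool pointing down it reaches from about 350 to 775 mm from the base axis. Payload 5.5 kg.
Tool frame: the origin (TCP) lies between the finger pads; the fingertips stand 25 mm ahead of it and the grasp point (between the pads) lies 6 mm ahead of it (env.nose_length is the distance from the TCP to the fingertips, in mm); z points along the fingers, y is the line along which they close (so a half turn about z gives the same grasp; the last joint's range is limited). The gripper opens to 85 mm and grips with 20 to 120 N. Pads are 22 mm wide; open, the fingers measure 114 mm over their backs; the gripper's body (76 mm by 85 mm) begins 54 mm behind the grasp point. The pads swing forward as they close: fully open they stand 13 mm farther back than shut.
Start: joints at [1.082, 0.313, 0.046, 1.304, 0, 1.431], TCP at [196.543, 540.407, 256.323] pointing down, gripper open.
Joint ranges: [-2.76, 2.76], [-0.86, 1.69], [-1.03, 1.26], [-2.2, 2.34], [-1.47, 1.5], [-3.14, 3.14]. Speed limits (rad/s): [2.57, 2.57, 3.14, 3.14, 3.14, 3.14].

### API

Orientations are given as a unit quaternion [x, y, z, w].
In Python, from plant import env gives the robot as it stands.
- The arm moves only by the shell command python3 -m inch 'ROWS' [FORCE]. ROWS is text: rows parted by semicolons, each of 7 numbers parted by spaces: the gripper command: -1 is fully open, 1 is shut, values between are in proportion, then the shift along the tool's x, y, z normalised to -1 to 1, where 1 is 0.25 m, then the turn, a rotation vector about the tool's x, y, z normalised to -1 to 1, where 1 is 180 degrees. A call has 1 to 20 rows; each row shifts and turns the commanded pose from where the row before left it, along the tool's axes as they then stand; what a row does not reach is not made up. A row lasts 1/12 s, in which the tool goes at most 41.7 mm and 7.16 degrees, less where a joint would pass 70% of its speed; a pose out of reach is approached as far as the arm can. A call with a number of a shift or a turn outside -1 to 1 is refused whole. A call with a gripper value outside its range is refused whole. The fingers move at their own pace and stop on an object; FORCE is the grip in N (left out, the last holds). Time passes only in rows, so rows that do not move let the fingers close. It gives the time, the measured TCP pose, the force, the opening and the grip force at its end, in the units of the state.
- env.state(): the state, without advancing time (a new reading comes with each control period).
- env.snapshot(name): name is "scene" or "top"; returns the picture (384x512x3 uint8, blue, green, red); there is no depth.
- env.camera_info(name): a dict with "camera_matrix" (3x3 intrinsics, pixels), "extrinsics" (4x4, takes a point from camera to world coordinates). Camera axes: x right, y down, z forward; pixel columns grow to the right and rows downward; lengths in mm; the calibration is good to about 2 mm. A picture is of the moment at which its call begins. camera_info takes no time and is no camera call.
- env.job_done(): hands the job in; it is judged then, once.
The state is a dict: "t": time; "joints": joint angles; "qd": joint speeds; "joint_efforts": joint torques, N m; "position": TCP position; "eef_rot": TCP orientation; "force": force on the tool from outside, world axes, zero at the start; "wrist_torque": the same for the moment, N m; "opening": finger opening in mm; "grip_force": force on a finger pad.
Only numpy, scipy, OpenCV 4.12 (cv2) and the standard library are available. Lean on these libraries where they do the work, as an engineer would, in place of code of your own. Each camera call takes 0.05 s, during which the arm holds its last target. There are 200 camera calls.

## Working session

There is one attempt and no reset: what is moved stays moved. The work goes in short steps, Python scripts to look and compute and a shell command to move; the robot and the scene stay as the last step left them, time stands still between calls to the robot, and variables do not carry over. Pictures are saved under pics/ and viewed, at most 14 in all, crops included, and the job is handed in when it is done.

```bash
mkdir -p pics; ls
cat > h.py <<'E'
import numpy as np, cv2
from plant import env
def snap(n,f=None):
    im=env.snapshot(n)
    if f: cv2.imwrite('pics/'+f,im)
    return im
def ray(n,u,v,z):
    c=env.camera_info(n);K=np.array(c['camera_matrix']);T=np.array(c['extrinsics'])
    d=T[:3,:3]@np.linalg.solve(K,[u,v,1]);o=T[:3,3]
    return (o+d*(z-o[2])/d[2]).round(1)
def proj(n,p):
    c=env.camera_info(n);K=np.array(c['camera_matrix']);T=np.linalg.inv(np.array(c['extrinsics']))
    q=K@(T@np.r_[p,1])[:3];return (q[:2]/q[2]).round(1)
E
python3 - <<'E'
from h import *
np.set_printoptions(suppress=True,precision=3)
for n in('scene','top'):
    snap(n,n+'1.png');c=env.camera_info(n);print(np.array(c['camera_matrix']).tolist(),np.array(c['extrinsics']))
print(env.state(),env.nose_length)
E
```

```text
pics
[[429.5570882157986, 0.0, 256.6283338637558], [0.0, 429.5570882157986, 192.17313988559857], [0.0, 0.0, 1.0]] [[   0.131    0.734   -0.666 1160.227]
 [   0.991   -0.093    0.092 -103.349]
 [   0.005   -0.673   -0.74   775.211]
 [   0.       0.       0.       1.   ]]
[[491.03624923694764, 0.0, 252.61394522143036], [0.0, 491.03624923694764, 188.9794891983383], [0.0, 0.0, 1.0]] [[  -0.018   -0.997    0.075  444.152]
 [  -1.       0.018    0.009   -2.349]
 [  -0.01    -0.075   -0.997 1414.16 ]
 [   0.       0.       0.       1.   ]]
{'t': 0.1, 'joints': array([1.082, 0.314, 0.045, 1.304, 0.   , 1.431]), 'qd': array([ 0.001, -0.002,  0.004,  0.001, -0.001,  0.001]), 'joint_efforts': array([  0.003, -48.172,  29.924,   0.013,  -0.   ,   0.   ]), 'position': array([196.324, 539.999, 255.476]), 'eef_rot': array([ 0.174,  0.985, -0.001, -0.   ]), 'force': array([-0.402,  1.019, -0.293]), 'wrist_torque': array([-0.04 ,  0.058,  0.035]), 'grip_force': 0.0, 'opening': 85.54873880968981} 25.0
```

View pics/scene1.png

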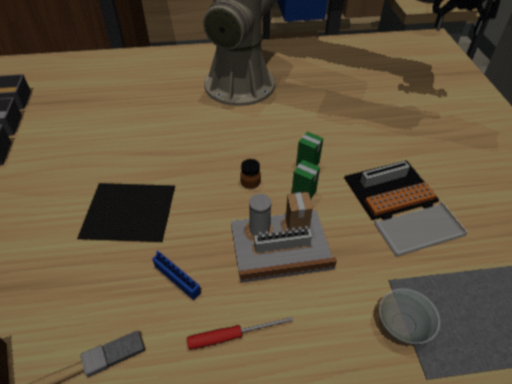

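View pics/top1.png

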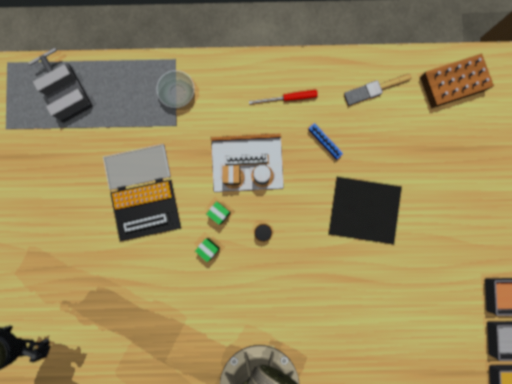

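The scene picture shows the tin (260,212), the brown carton (298,210) and the full rail (283,238) on the plate, with the empty rail in the case (385,175).

Candidates in the top view:
- **Full rail:** grey bar with bits at (247,160). The blue bar at (325,141) is excluded, and the bare rail at (145,222) is the empty one.
- **Carton:** brown at (232,175). The green boxes at (218,213) and (207,250) are excluded.
- **Tin:** (262,175). The jar at (263,232) and the bowl at (175,90) are excluded.
- **Mat:** black square at (365,210). The grey mat at upper left is a decoy.

Next is a close crop to check these choices.

Run:
```python
import cv2,numpy as np
t=cv2.imread('pics/top1.png');s=cv2.imread('pics/scene1.png')
a=cv2.resize(t[125:245,100:290],None,fx=4,fy=4,interpolation=cv2.INTER_CUBIC)[:, :760]
b=cv2.resize(s[155:285,225:445],(440,260),interpolation=cv2.INTER_CUBIC)
cv2.imwrite('pics/c1.png',a);
cv2.imwrite('pics/c2.png',cv2.resize(s[155:285,225:445],None,fx=3.6,fy=3.6,interpolation=cv2.INTER_CUBIC))
```

```text
(no output)
```

View pics/c1.png

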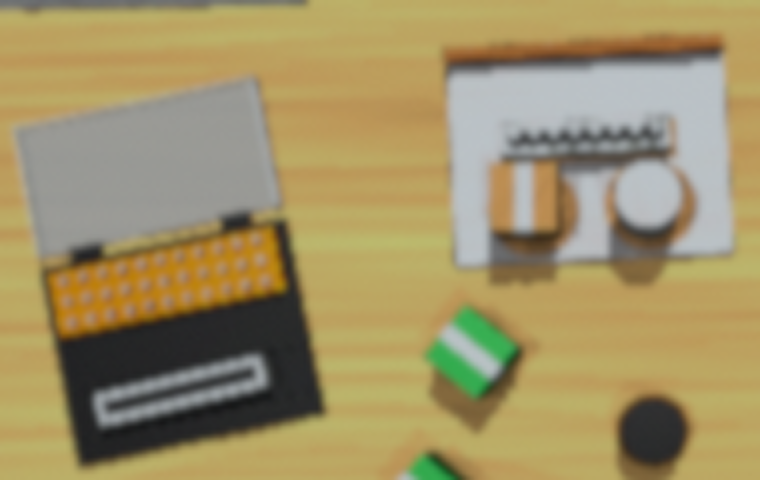

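View pics/c2.png

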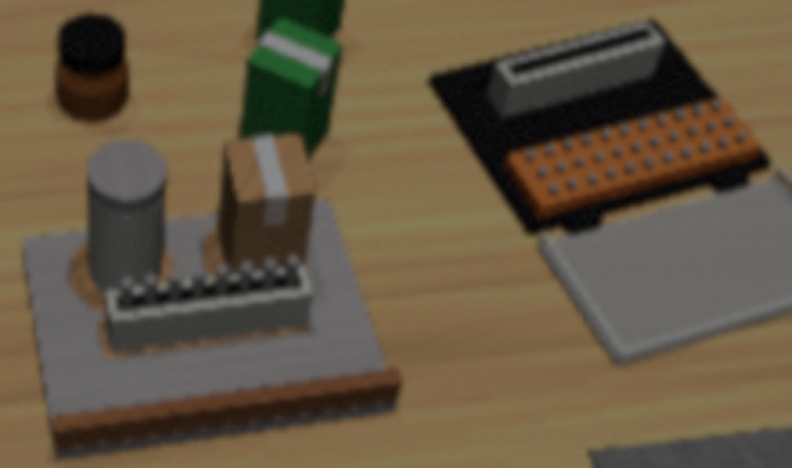

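The crops confirm the choices. At crop scale, the tin top is a circle at (647,193), the brown carton at (524,198), the full rail with bits at (588,137), and the empty rail in the bay at (181,391). Next I compute poses from these.

```bash
cat > m.py <<'E'
from h import *
t=cv2.imread('pics/top1.png')
def C(x,y,z): return ray('top',(x+.5)/4-.5+100,(y+.5)/4-.5+125,z)[:2]
def show(n,P):
    P=np.array(P);print(n,'ctr',P.mean(0).round(1))
    for i in range(len(P)):
        d=P[(i+1)%len(P)]-P[i];print('   ',P[i],'len',np.hypot(*d).round(1),'ang',np.degrees(np.arctan2(d[1],d[0])).round(1))
# masks
hsv=cv2.cvtColor(t,cv2.COLOR_BGR2HSV)
big=cv2.resize(t[125:245,100:290],None,fx=4,fy=4,interpolation=cv2.INTER_CUBIC);g=cv2.cvtColor(big,cv2.COLOR_BGR2GRAY);hb=cv2.cvtColor(big,cv2.COLOR_BGR2HSV)
def rect(n,m,x0,y0,x1,y1,z):
    k=np.zeros_like(m);k[y0:y1,x0:x1]=m[y0:y1,x0:x1];c,_=cv2.findContours(k,0,2);c=max(c,key=cv2.contourArea)
    show(n,[C(*p,z) for p in cv2.boxPoints(cv2.minAreaRect(c))])
rect('empty',(g>110).astype(np.uint8)*255,80,340,285,440,37)
rect('caseblack',(g<75).astype(np.uint8)*255,30,200,340,475,9)
show('platehand',[C(457,267,12),C(734,252,12),C(723,52,12),C(447,66,12)])
show('carton',[C(490,163,97),C(557,163,97),C(557,232,97),C(490,236,97)])
show('rail',[C(505,120,46),C(670,115,46),C(671,149,46),C(505,158,46)])
print('tin',C(647,193,107)); print('jar',C(653,430,60))
m=(cv2.cvtColor(t,cv2.COLOR_BGR2GRAY)<60).astype(np.uint8)*255;k=np.zeros_like(m);k[165:255,315:415]=m[165:255,315:415]
c=max(cv2.findContours(k,0,2)[0],key=cv2.contourArea)
show('mat',[ray('top',*p,5)[:2] for p in cv2.boxPoints(cv2.minAreaRect(c))])
s=lambda x,y,z:ray('scene',(x+.5)/3.6-.5+225,(y+.5)/3.6-.5+155,z)[:2]
show('scene rail top',[s(108,308,46),s(113,322,46),s(310,297,46),s(306,266,46)])
show('scene empty top',[s(493,60,37),s(510,82,37),s(664,44,37),s(645,24,37)])
print('scene tin',s(127,172,107)); show('scene carton',[s(226,144,97),s(233,178,97),s(312,165,97),s(296,134,97)])
E
python3 m.py
```

```text
empty ctr [460.  314.1]
    [458.7 376.6] len 122.1 ang -77.4
    [485.3 257.4] len 24.6 ang -166.6
    [461.4 251.7] len 122.0 ang 102.6
    [434.8 370.8] len 24.6 ang 13.6
caseblack ctr [493.9 319. ]
    [545.6 421.3] len 178.7 ang -79.0
    [579.8 245.9] len 140.7 ang -168.3
    [442.  217.4] len 177.4 ang 101.0
    [408.2 391.5] len 140.6 ang 12.2
platehand ctr [620.8  24.4]
    [544.7 121.1] len 198.6 ang -88.0
    [551.8 -77.4] len 144.9 ang 1.9
    [696.6 -72.7] len 199.4 ang 91.8
    [690.2 126.6] len 145.6 ang -177.8
carton ctr [584.1  68.2]
    [608.6  90.4] len 45.2 ang -91.1
    [607.7  45.2] len 46.7 ang 179.1
    [561.   45.9] len 45.2 ang 92.4
    [559.1  91.1] len 49.5 ang -0.8
rail ctr [633.1  25.2]
    [645.2  83.1] len 116.0 ang -89.4
    [646.5 -32.9] len 24.1 ang -179.5
    [622.4 -33.1] len 116.7 ang 92.0
    [618.3  83.5] len 26.9 ang -0.9
tin [585.1 -15.1]
jar [426.6 -16.5]
mat ctr [ 483.7 -309.8]
    [ 418.8 -203.9] len 163.4 ang -10.3
    [ 579.6 -233.1] len 186.0 ang -99.7
    [ 548.2 -416.4] len 163.0 ang 169.2
    [ 388.1 -385.8] len 184.5 ang 80.4
scene rail top ctr [637.6  25.2]
    [637.2 -34.7] len 10.2 ang 9.0
    [647.3 -33.1] len 116.1 ang 91.5
    [644.3  83. ] len 22.6 ang 173.7
    [621.8  85.5] len 121.2 ang -82.7
scene empty top ctr [459.9 310.8]
    [459.8 250.6] len 22.2 ang 13.5
    [481.4 255.8] len 117.6 ang 100.7
    [459.5 371.3] len 21.4 ang -164.3
    [438.9 365.5] len 116.8 ang -79.7
scene tin [587.7 -17.5]
scene carton ctr [576.6  66.9]
    [564.9  44.7] len 26.6 ang -1.5
    [591.5  44. ] len 47.7 ang 94.8
    [587.5  91.5] len 25.5 ang -170.8
    [562.3  87.4] len 42.8 ang -86.5
```

```bash
cat > d.py <<'E'
# d.py x y z yaw_of_tool_y : turn (tool z) and shift to go, normalised, after the turn
import sys,numpy as np
from plant import env
from scipy.spatial.transform import Rotation as R
x,y,z,w=map(float,sys.argv[1:5]);s=env.state()
M=R.from_quat(s['eef_rot']).as_matrix();cur=np.degrees(np.arctan2(M[1,1],M[0,1]))
t=(w-cur+90)%180-90; n=int(np.ceil(abs(t)/6)) 
c,q=np.cos(np.radians(w)),np.sin(np.radians(w))
T=np.array([[-q,c,0],[c,q,0],[0,0,-1.]]); T*=np.array([1,1,1]) 
if abs((w-cur+180)%360-180)>90: T[:,:2]*=-1
d=np.array([x,y,z])-s['position'];v=T.T@d/250;m=int(np.ceil(np.linalg.norm(d)/39))
print('t',round(s['t'],2),'yaw',cur.round(2),'tilt',M[:,2].round(3),'pos',s['position'].round(1),'F',s['force'].round(1),'open',round(s['opening'],1))
print('turn',n,'rows',round(-t/180/max(n,1),4),'total shift',v.round(4),m,'rows of',(v/max(m,1)).round(4))
E
python3 d.py 586.5 -17 215 92
```

```text
t 0.1 yaw 70.01 tilt [-0.001 -0.001 -1.   ] pos [196.3 540.  255.5] F [-0.4  1.  -0.3] open 85.5
turn 4 rows -0.0305 total shift [-1.482  -2.2811  0.1619] 18 rows of [-0.0823 -0.1267  0.009 ]
```

```bash
python3 -m inch '-1 0 0 0 0 0 -0.0305; -1 0 0 0 0 0 -0.0305; -1 0 0 0 0 0 -0.0305; -1 0 0 0 0 0 -0.0305' ; python3 -m inch '-0.5 -0.0823 -0.1267 0.009 0 0 0;-0.5 -0.0823 -0.1267 0.009 0 0 0;-0.5 -0.0823 -0.1267 0.009 0 0 0;-0.5 -0.0823 -0.1267 0.009 0 0 0;-0.5 -0.0823 -0.1267 0.009 0 0 0;-0.5 -0.0823 -0.1267 0.009 0 0 0;-0.5 -0.0823 -0.1267 0.009 0 0 0;-0.5 -0.0823 -0.1267 0.009 0 0 0;-0.5 -0.0823 -0.1267 0.009 0 0 0;-0.5 -0.0823 -0.1267 0.009 0 0 0;-0.5 -0.0823 -0.1267 0.009 0 0 0;-0.5 -0.0823 -0.1267 0.009 0 0 0;-0.5 -0.0823 -0.1267 0.009 0 0 0;-0.5 -0.0823 -0.1267 0.009 0 0 0;-0.5 -0.0823 -0.1267 0.009 0 0 0;-0.5 -0.0823 -0.1267 0.009 0 0 0;-0.5 -0.0823 -0.1267 0.009 0 0 0;-0.5 -0.0823 -0.1267 0.009 0 0 0;-0.5 0 0 0 0 0 0;-0.5 0 0 0 0 0 0'; python3 d.py 586.5 -17 150 92
python3 - <<'E'
from h import *
a=snap('scene')[130:270,200:340]; b=snap('top')[120:220,200:300]
cv2.imwrite('pics/v3.png',np.hstack([cv2.resize(a,(400,400)),cv2.resize(b,(400,400))]))
E
```

```text
t: 0.43
position: [196.4, 540.1, 255.8]
eef_rot: [-0.02, 1.0, -0.0, -0.0]
force: [0.9, -0.5, -0.1]
opening: 85.3
grip_force: 0.0
t: 2.1
position: [586.7, -18.5, 214.4]
eef_rot: [-0.016, 1.0, 0.0, -0.001]
force: [-0.0, 0.2, 0.2]
opening: 63.9
grip_force: 0.0
t 2.1 yaw 91.78 tilt [-0.002  0.    -1.   ] pos [586.7 -18.5 214.4] F [-0.   0.2  0.2] open 63.9
turn 1 rows -0.0012 total shift [0.0007 0.0062 0.2578] 2 rows of [0.0003 0.0031 0.1289]
```

View pics/v3.png

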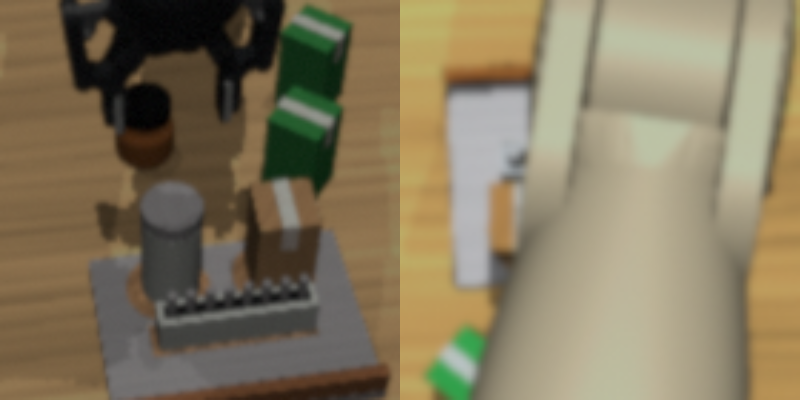

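The gripper hangs over the tin: fingers at (118,105) and (228,95), tin top at (172,205). I'll descend and grip.

```bash
python3 -m inch '-0.5 0 0.006 0.09 0 0 0;-0.5 0 0 0.09 0 0 0;-0.5 0 0 0.09 0 0 0;-0.5 0 0 0.09 0 0 0;-0.5 0 0 0.09 0 0 0;-0.5 0 0 0.09 0 0 0;-0.5 0 0 0 0 0 0;-0.5 0 0 0 0 0 0'
python3 - <<'E'
from h import *
a=snap('scene')[130:270,200:340]
cv2.imwrite('pics/v4.png',cv2.resize(a,(560,560)))
E
```

```text
t: 2.87
position: [584.5, -13.6, 80.2]
eef_rot: [-0.018, 1.0, 0.0, -0.002]
force: [0.5, 0.2, 0.4]
opening: 64.0
grip_force: 0.0
```

View pics/v4.png

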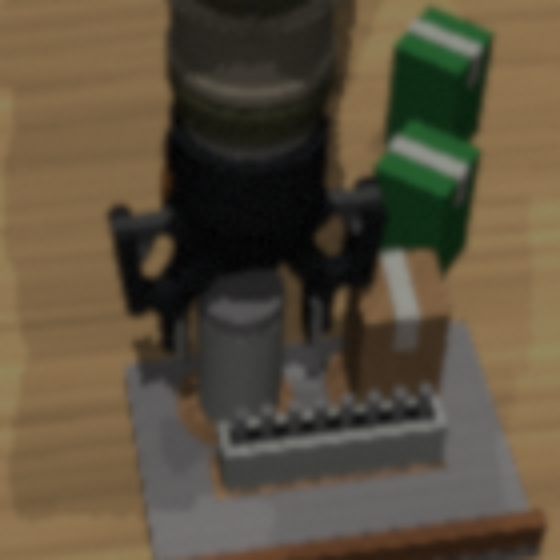

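The tin at (243,350) stands between the pads, 20 px from the left one and 27 px from the right. I'll shift about 2 mm towards −y, grip and lift.

```bash
python3 -m inch '-0.5 0 -0.009 0 0 0 0;-0.5 0 0 0 0 0 0;-0.5 0 0 0 0 0 0' ; python3 -m inch '1 0 0 0 0 0 0;1 0 0 0 0 0 0;1 0 0 0 0 0 0;1 0 0 0 0 0 0;1 0 0 0 0 0 0;1 0 0 0 0 0 0' 40; python3 -m inch '1 0 0 -0.04 0 0 0;1 0 0 -0.1 0 0 0;1 0 0 -0.13 0 0 0;1 0 0 -0.13 0 0 0;1 0 0 0 0 0 0;1 0 0 0 0 0 0'
python3 - <<'E'
import numpy as np
a=np.radians(-10)
for n,p in dict(tinspot=(40,45),cartspot=(40,-45),rail=(-50,0)).items(): print(n,np.array([484,-310])+np.array([[np.cos(a),-np.sin(a)],[np.sin(a),np.cos(a)]])@p)
E
python3 d.py 531 -273 180 92
```

```text
t: 3.17
position: [587.4, -17.6, 82.4]
eef_rot: [-0.017, 1.0, -0.0, 0.001]
force: [-0.0, 0.1, -0.7]
opening: 63.8
grip_force: 0.0
t: 3.67
position: [586.9, -17.1, 81.7]
eef_rot: [-0.017, 1.0, 0.0, 0.001]
force: [-0.7, 1.8, 6.7]
opening: 44.6
grip_force: 40.3
t: 4.17
position: [587.7, -17.8, 183.3]
eef_rot: [-0.017, 1.0, -0.001, 0.002]
force: [-0.5, -0.5, -1.8]
opening: 44.6
grip_force: 41.4
tinspot [ 531.20647812 -272.62957822]
cartspot [ 515.57814213 -361.26227599]
rail [ 434.75961235 -301.31759112]
t 4.17 yaw 91.97 tilt [ 0.005 -0.001 -1.   ] pos [587.7 -17.8 183.3] F [-0.5 -0.5 -1.8] open 44.6
turn 1 rows -0.0002 total shift [ 0.2625 -1.0122  0.0131] 7 rows of [ 0.0375 -0.1446  0.0019]
```

```bash
python3 -m inch '1 0.0375 -0.1446 0 0 0 0;1 0.0375 -0.1446 0 0 0 0;1 0.0375 -0.1446 0 0 0 0;1 0.0375 -0.1446 0 0 0 0;1 0.0375 -0.1446 0 0 0 0;1 0.0375 -0.1446 0 0 0 0;1 0.0375 -0.1446 0 0 0 0;1 0 0 0 0 0 0;1 0 0 0 0 0 0;1 0 0 0.1 0 0 0;1 0 0 0.1 0 0 0;1 0 0 0.1 0 0 0;1 0 0 0.08 0 0 0;1 0 0 0.03 0 0 0;1 0 0 0.014 0 0 0;1 0 0 0 0 0 0;1 0 0 0 0 0 0' ; python3 -m inch '-0.4 0 0 0 0 0 0;-0.4 0 0 0 0 0 0;-0.4 0 0 0 0 0 0;-0.4 0 0 -0.05 0 0 0;-0.4 0 0 -0.124 0 0 0;-0.4 0 0 -0.125 0 0 0;-0.4 0 0 -0.125 0 0 0;-0.4 0 0 0 0 0 0'; python3 d.py 584 67.5 182 92
python3 - <<'E'
from h import *
a=snap('scene')[120:290,60:340]
cv2.imwrite('pics/v5.png',cv2.resize(a,None,fx=2.8,fy=2.8))
E
```

```text
t: 5.58
position: [529.5, -271.2, 74.9]
eef_rot: [-0.018, 1.0, 0.0, -0.0]
force: [-1.0, 0.6, -2.7]
opening: 44.4
grip_force: 41.0
t: 6.25
position: [532.5, -274.6, 187.9]
eef_rot: [-0.017, 1.0, -0.003, 0.005]
force: [0.8, -0.4, 1.8]
opening: 60.1
grip_force: 0.0
t 6.25 yaw 91.97 tilt [ 0.009 -0.006 -1.   ] pos [ 532.5 -274.6  187.9] F [ 0.8 -0.4  1.8] open 60.1
turn 1 rows -0.0002 total shift [-0.2536  1.3604  0.0237] 9 rows of [-0.0282  0.1512  0.0026]
```

View pics/v5.png

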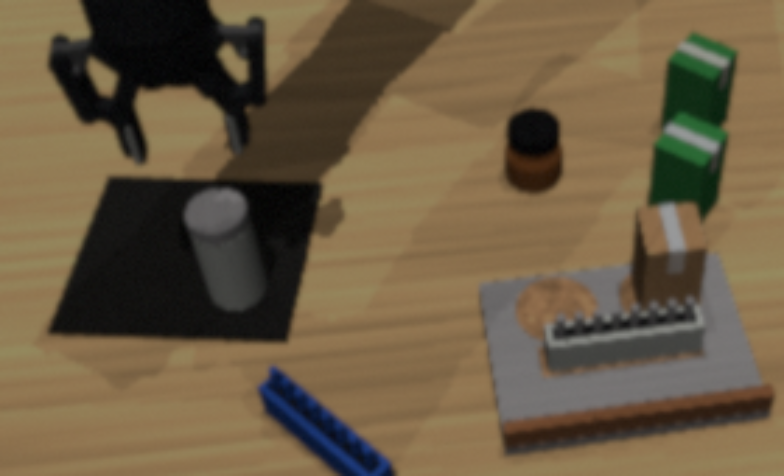

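The tin stands on the mat at (230,250) and the carton at (670,250) is now free on its left. I'll measure the carton's yaw in the top view.

Run:
```python
from h import *
im=sum(snap('top').astype(float) for _ in range(4))/4
a=im[130:220,205:295].clip(0,255).astype(np.uint8);cv2.imwrite('pics/top6raw.png',a)
cv2.imwrite('pics/v6.png',cv2.resize(a,(540,540),interpolation=cv2.INTER_CUBIC))
```

```text
(no output)
```

View pics/v6.png

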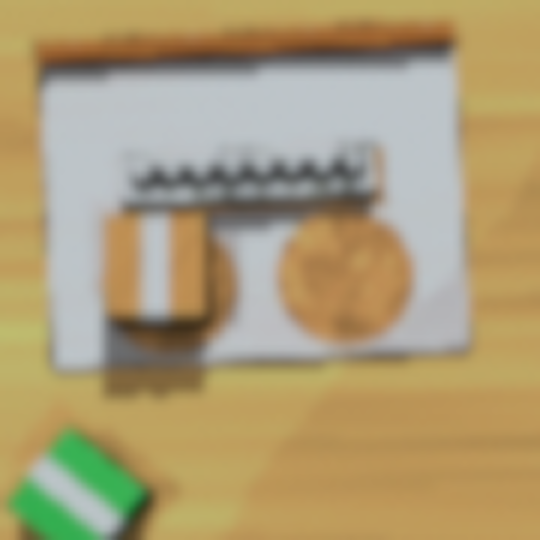

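The carton's edges are vertical in the image at (104–209, 212–320), so its yaw is about −1° while the plate's is +2°. I'll grip it at tool yaw 89° to keep that yaw.

```bash
python3 -m inch '-0.4 -0.0303 0.1499 0 0 0 0;-0.4 -0.0303 0.1499 0 0 0 0;-0.4 -0.0303 0.1499 0 0 0 0;-0.4 -0.0303 0.1499 0 0 0 0;-0.4 -0.0303 0.1499 0 0 0 0;-0.4 -0.0303 0.1499 0 0 0 0;-0.4 -0.0303 0.1499 0 0 0 0;-0.4 -0.0303 0.1499 0 0 0 0;-0.4 -0.0303 0.1499 0 0 0 0;-0.4 0 0 0 0 0 0.0167;-0.5 0 0 0 0 0 0;-0.6 0 0 0.1 0 0 0;-0.6 0 0 0.1 0 0 0;-0.6 0 0 0.08 0 0 0;-0.6 0 0 0 0 0 0;-0.6 0 0 0 0 0 0'; python3 d.py 585.5 66.5 72.8 89
python3 - <<'E'
from h import *
a=snap('scene')[130:270,200:340]
cv2.imwrite('pics/v7.png',cv2.resize(a,(560,560)))
E
```

```text
t: 7.83
position: [584.3, 65.9, 109.1]
eef_rot: [0.009, 1.0, -0.0, -0.002]
force: [0.3, 0.2, 0.3]
opening: 68.5
grip_force: 0.0
t 7.83 yaw 88.93 tilt [-0.005  0.    -1.   ] pos [584.3  65.9 109.1] F [0.3 0.2 0.3] open 68.5
turn 1 rows -0.0004 total shift [-0.0047  0.0025  0.145 ] 1 rows of [-0.0047  0.0025  0.145 ]
```

View pics/v7.png

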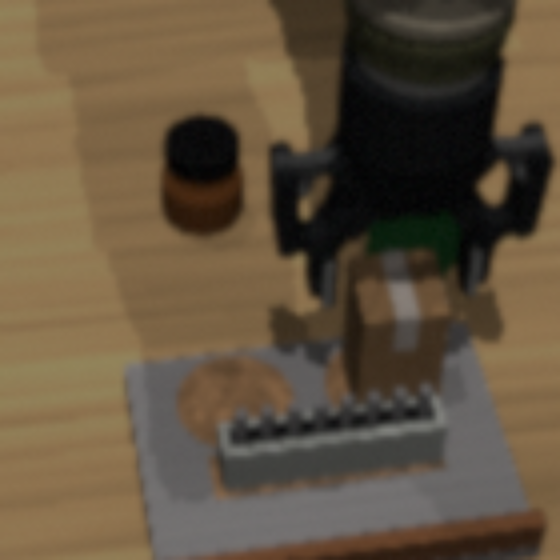

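The carton (400,310) is centred between the pads at (333) and (462). I'll go down, grip, lift, and carry it to the mat.

```bash
python3 -m inch '-0.6 0 0 0.1 0 0 0;-0.6 0 0 0.052 0 0 0;-0.6 0 0 0 0 0 0;1 0 0 0 0 0 0;1 0 0 0 0 0 0;1 0 0 0 0 0 0;1 0 0 0 0 0 0;1 0 0 0 0 0 0;1 0 0 0 0 0 0;1 0 0 0 0 0 0' 35;  python3 -m inch '1 0 0 -0.04 0 0 0;1 0 0 -0.1 0 0 0;1 0 0 -0.13 0 0 0;1 0 0 -0.13 0 0 0;1 0 0 -0.05 0 0 0;1 0 0 0 0 0 0'
python3 d.py 515.5 -361.3 185 89
```

```text
t: 8.72
position: [587.4, 66.8, 74.7]
eef_rot: [0.009, 1.0, -0.0, 0.002]
force: [-0.3, 0.1, 6.6]
opening: 45.9
grip_force: 37.2
t: 9.22
position: [588.1, 66.9, 189.9]
eef_rot: [0.009, 1.0, 0.0, 0.004]
force: [0.5, -0.7, -1.7]
opening: 45.3
grip_force: 36.7
t 9.22 yaw 88.98 tilt [ 0.007  0.    -1.   ] pos [588.1  66.9 189.9] F [ 0.5 -0.7 -1.7] open 45.3
turn 1 rows -0.0001 total shift [ 0.2604 -1.7177  0.0198] 12 rows of [ 0.0217 -0.1431  0.0016]
```

```bash
python3 -m inch '1 0.0217 -0.1431 0 0 0 0;1 0.0217 -0.1431 0 0 0 0;1 0.0217 -0.1431 0 0 0 0;1 0.0217 -0.1431 0 0 0 0;1 0.0217 -0.1431 0 0 0 0;1 0.0217 -0.1431 0 0 0 0;1 0.0217 -0.1431 0 0 0 0;1 0.0217 -0.1431 0 0 0 0;1 0.0217 -0.1431 0 0 0 0;1 0.0217 -0.1431 0 0 0 0;1 0.0217 -0.1431 0 0 0 0;1 0.0217 -0.1431 0 0 0 0;1 0 0 0 0 0 0;1 0 0 0 0 0 0'; python3 -m inch '1 0 0 0.1 0 0 0;1 0 0 0.1 0 0 0;1 0 0 0.1 0 0 0;1 0 0 0.1 0 0 0;1 0 0 0.05 0 0 0;1 0 0 0.024 0 0 0;1 0 0 0 0 0 0;1 0 0 0 0 0 0;-0.4 0 0 0 0 0 0;-0.4 0 0 0 0 0 0;-0.4 0 0 0 0 0 0;-0.4 0 0 -0.05 0 0 0;-0.4 0 0 -0.124 0 0 0;-0.4 0 0 -0.15 0 0 0;-0.4 0 0 -0.15 0 0 0;-0.4 0 0 0 0 0 0;-0.4 0 0 0 0 0 0'
python3 d.py 460 312 180 102
python3 - <<'E'
from h import *
im=snap('top')
a=cv2.resize(im[160:250,300:420],(480,360));b=cv2.resize(snap('scene')[140:260,60:200],(320,274));c=np.zeros((360,320,3),np.uint8);c[:274]=b
cv2.imwrite('pics/v8.png',np.hstack([a,c]))
E
```

```text
t: 10.38
position: [511.7, -362.6, 183.1]
eef_rot: [0.011, 1.0, 0.001, -0.001]
force: [1.1, 0.3, -1.9]
opening: 45.7
grip_force: 37.5
t: 11.8
position: [514.8, -362.4, 188.4]
eef_rot: [0.009, 1.0, -0.002, 0.002]
force: [0.2, -0.2, -0.7]
opening: 59.6
grip_force: 0.0
t 11.8 yaw 88.98 tilt [ 0.005 -0.004 -1.   ] pos [ 514.8 -362.4  188.4] F [ 0.2 -0.2 -0.7] open 59.6
turn 3 rows -0.0241 total shift [-0.3465  2.6843  0.0338] 18 rows of [-0.0192  0.1491  0.0019]
```

View pics/v8.png

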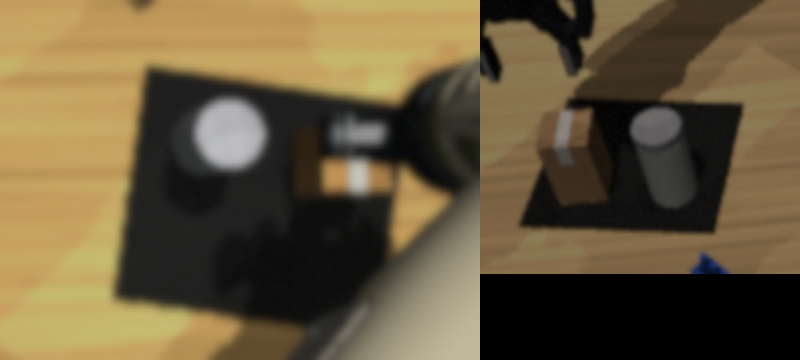

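Both stand upright on the mat: the tin at (230,133) and the carton at (355,165). Next is the empty rail. I'm adding a small ledger of the commanded pose so the tin and carton can go back exactly.

```bash
cat > l.py <<'E'
# l.py x y z yaw: rows needed (turn first, then shift) from the commanded pose in cmd.txt; stores the result
import sys,numpy as np
c=np.loadtxt('cmd.txt');g=np.array(list(map(float,sys.argv[1:5])))
t=g[3]-c[3];n=int(np.ceil(abs(t)/6.2)) ;r=round(-t/180/max(n,1),4);yaw=c[3]-r*180*n
a=np.radians(yaw);T=np.array([[-np.sin(a),np.cos(a),0],[np.cos(a),np.sin(a),0],[0,0,-1]])
d=g[:3]-c[:3];m=int(np.ceil(np.linalg.norm(d)/38));v=(T.T@d/250/max(m,1)).round(4)
print(n,'turns',r,'|',m,'rows',v,'total z',(v*m).round(4));np.savetxt('cmd.txt',np.r_[c[:3]+T@v*250*m,yaw])
E
echo 512.37 -361.5 185.3 88.92 > cmd.txt; python3 l.py 459.8 312 185.3 12.3; cat cmd.txt
```

```text
13 turns 0.0327 | 18 rows [0.1487 0.0207 0.    ] total z [2.6766 0.3726 0.    ]
4.596333675043083531e+02
3.120410103275183928e+02
1.853000000000000114e+02
1.240200000000000102e+01
```

```bash
python3 -m inch '-0.1 0 0 0 0 0 0.0327;-0.1 0 0 0 0 0 0.0327;-0.1 0 0 0 0 0 0.0327;-0.1 0 0 0 0 0 0.0327;-0.1 0 0 0 0 0 0.0327;-0.1 0 0 0 0 0 0.0327;-0.1 0 0 0 0 0 0.0327;-0.1 0 0 0 0 0 0.0327;-0.1 0 0 0 0 0 0.0327;-0.1 0 0 0 0 0 0.0327;-0.1 0 0 0 0 0 0.0327;-0.1 0 0 0 0 0 0.0327;-0.1 0 0 0 0 0 0.0327'; python3 -m inch '-0.1 0.1487 0.0207 0 0 0 0;-0.1 0.1487 0.0207 0 0 0 0;-0.1 0.1487 0.0207 0 0 0 0;-0.1 0.1487 0.0207 0 0 0 0;-0.1 0.1487 0.0207 0 0 0 0;-0.1 0.1487 0.0207 0 0 0 0;-0.1 0.1487 0.0207 0 0 0 0;-0.1 0.1487 0.0207 0 0 0 0;-0.1 0.1487 0.0207 0 0 0 0;-0.1 0.1487 0.0207 0 0 0 0;-0.1 0.1487 0.0207 0 0 0 0;-0.1 0.1487 0.0207 0 0 0 0;-0.1 0.1487 0.0207 0 0 0 0;-0.1 0.1487 0.0207 0 0 0 0;-0.1 0.1487 0.0207 0 0 0 0;-0.1 0.1487 0.0207 0 0 0 0;-0.1 0.1487 0.0207 0 0 0 0;-0.1 0.1487 0.0207 0 0 0 0;-0.1 0 0 0 0 0 0;-0.1 0 0 0 0 0 0'; python3 -m inch '-0.1 0 0 0.1 0 0 0;-0.1 0 0 0.1 0 0 0;-0.1 0 0 0.1 0 0 0;-0.1 0 0 0.09 0 0 0;-0.1 0 0 0 0 0 0;-0.1 0 0 0 0 0 0'; python3 d.py 459.8 312 87.8 12.3
python3 - <<'E'
from h import *
a=snap('scene')[120:250,320:470]
cv2.imwrite('pics/v9.png',cv2.resize(a,(690,598)))
E
```

```text
t: 12.98
position: [512.3, -360.3, 182.7]
eef_rot: [0.628, 0.778, 0.0, -0.002]
force: [-0.6, -0.1, 0.3]
opening: 46.9
grip_force: 0.0
t: 14.65
position: [458.2, 313.6, 183.1]
eef_rot: [0.625, 0.781, -0.002, -0.001]
force: [0.4, -1.0, -0.7]
opening: 47.1
grip_force: 0.0
t: 15.15
position: [458.4, 310.3, 86.1]
eef_rot: [0.627, 0.779, -0.002, -0.001]
force: [-0.4, -0.1, 0.3]
opening: 46.9
grip_force: 0.0
t 15.15 yaw 12.36 tilt [-0.005 -0.002 -1.   ] pos [458.4 310.3  86.1] F [-0.4 -0.1  0.3] open 46.9
turn 1 rows 0.0003 total shift [ 0.0055  0.0071 -0.0068] 1 rows of [ 0.0055  0.0071 -0.0068]
```

View pics/v9.png

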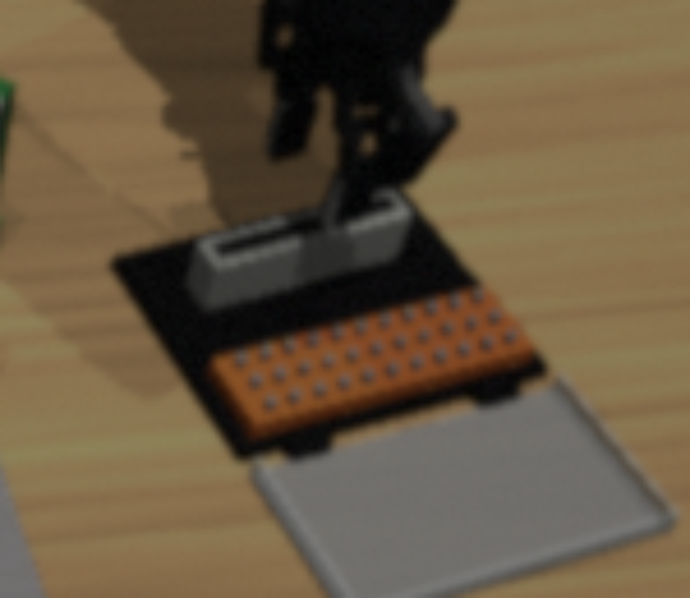

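The fingers straddle the rail near its middle (330,220). I'll descend, grip and lift.

```bash
python3 -m inch '-0.1 0 0 0.08 0 0 0;-0.1 0 0 0.08 0 0 0;-0.1 0 0 0.034 0 0 0;-0.1 0 0 0 0 0 0;-0.1 0 0 0 0 0 0' 30; python3 -m inch '1 0 0 0 0 0 0;1 0 0 0 0 0 0;1 0 0 0 0 0 0;1 0 0 0 0 0 0;1 0 0 0 0 0 0;1 0 0 0 0 0 0;1 0 0 0 0 0 0';  python3 -m inch '1 0 0 -0.03 0 0 0;1 0 0 -0.08 0 0 0;1 0 0 -0.12 0 0 0;1 0 0 -0.12 0 0 0;1 0 0 -0.12 0 0 0;1 0 0 -0.114 0 0 0;1 0 0 0 0 0 0'; python3 l.py 434.8 -301.3 185.3 -10; cat cmd.txt
```

```text
t: 15.62
position: [460.3, 312.3, 40.2]
eef_rot: [0.626, 0.78, 0.0, 0.0]
force: [0.5, -0.2, -0.8]
opening: 46.7
grip_force: 0.0
t: 16.2
position: [461.0, 312.9, 40.8]
eef_rot: [0.626, 0.78, 0.001, 0.001]
force: [-1.3, -0.4, 6.5]
opening: 21.3
grip_force: 30.6
t: 16.78
position: [462.5, 313.7, 192.0]
eef_rot: [0.626, 0.78, 0.004, 0.002]
force: [1.3, 0.5, -0.6]
opening: 21.2
grip_force: 29.7
4 turns 0.0311 | 17 rows [-0.1431  0.0193  0.    ] total z [-2.4327  0.3281  0.    ]
4.349107632854667145e+02
-3.011422608815374815e+02
1.853000000000000114e+02
-9.989999999999998437e+00
```

```bash
python3 -m inch '1 0 0 0 0 0 0.0311;1 0 0 0 0 0 0.0311;1 0 0 0 0 0 0.0311;1 0 0 0 0 0 0.0311'; python3 -m inch '1 -0.1431 0.0193 0 0 0 0;1 -0.1431 0.0193 0 0 0 0;1 -0.1431 0.0193 0 0 0 0;1 -0.1431 0.0193 0 0 0 0;1 -0.1431 0.0193 0 0 0 0;1 -0.1431 0.0193 0 0 0 0;1 -0.1431 0.0193 0 0 0 0;1 -0.1431 0.0193 0 0 0 0;1 -0.1431 0.0193 0 0 0 0;1 -0.1431 0.0193 0 0 0 0;1 -0.1431 0.0193 0 0 0 0;1 -0.1431 0.0193 0 0 0 0;1 -0.1431 0.0193 0 0 0 0;1 -0.1431 0.0193 0 0 0 0;1 -0.1431 0.0193 0 0 0 0;1 -0.1431 0.0193 0 0 0 0;1 -0.1431 0.0193 0 0 0 0;1 0 0 0 0 0 0;1 0 0 0 0 0 0'; python3 -m inch '1 0 0 0.12 0 0 0;1 0 0 0.12 0 0 0;1 0 0 0.12 0 0 0;1 0 0 0.12 0 0 0;1 0 0 0.07 0 0 0;1 0 0 0.024 0 0 0;1 0 0 0 0 0 0;1 0 0 0 0 0 0;-0.2 0 0 0 0 0 0;-0.2 0 0 0 0 0 0;-0.2 0 0 0 0 0 0;-0.2 0 0 -0.05 0 0 0;-0.2 0 0 -0.124 0 0 0;-0.2 0 0 -0.15 0 0 0;-0.2 0 0 -0.15 0 0 0;-0.2 0 0 -0.1 0 0 0;-0.2 0 0 0 0 0 0'; python3 l.py 634 25.5 185.3 2
python3 - <<'E'
from h import *
im=snap('top');cv2.imwrite('pics/top10.png',im)
a=cv2.resize(im[130:260,100:420],None,fx=2.4,fy=2.4,interpolation=cv2.INTER_CUBIC);cv2.imwrite('pics/v10.png',a)
E
```

```text
t: 17.12
position: [459.4, 312.2, 185.1]
eef_rot: [0.767, 0.641, -0.0, -0.0]
force: [0.1, 0.4, -1.6]
opening: 21.3
grip_force: 29.6
t: 18.7
position: [435.0, -302.4, 184.6]
eef_rot: [0.767, 0.642, 0.0, -0.001]
force: [-0.9, 0.7, -1.0]
opening: 21.3
grip_force: 29.6
t: 20.12
position: [438.2, -303.1, 191.5]
eef_rot: [0.766, 0.643, 0.001, 0.005]
force: [-0.3, -0.1, -0.2]
opening: 51.3
grip_force: 0.0
2 turns -0.0333 | 11 rows [0.1162 0.0765 0.    ] total z [1.2782 0.8415 0.    ]
```

View pics/v10.png

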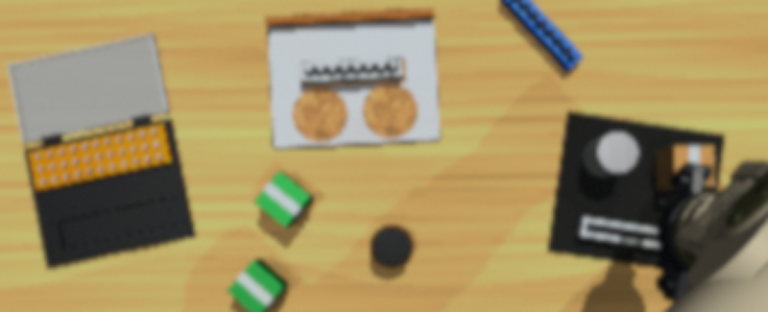

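The bay is empty, the empty rail is on the mat at (620,232), and the plate is clear apart from the full rail at (353,72). I'll go there, and enhance the bay region of this picture for its pose.

```bash
python3 -m inch '-0.2 0 0 0 0 0 -0.0333;-0.2 0 0 0 0 0 -0.0333;-0.2 0.1162 0.0765 0 0 0 0;-0.2 0.1162 0.0765 0 0 0 0;-0.2 0.1162 0.0765 0 0 0 0;-0.2 0.1162 0.0765 0 0 0 0;-0.2 0.1162 0.0765 0 0 0 0;-0.2 0.1162 0.0765 0 0 0 0;-0.2 0.1162 0.0765 0 0 0 0;-0.2 0.1162 0.0765 0 0 0 0;-0.2 0.1162 0.0765 0 0 0 0;-0.2 0.1162 0.0765 0 0 0 0;-0.2 0.1162 0.0765 0 0 0 0;-0.2 0 0 0 0 0 0'; python3 -m inch '-0.2 0 0 0.1 0 0 0;-0.2 0 0 0.1 0 0 0;-0.2 0 0 0.1 0 0 0;-0.2 0 0 0 0 0 0;-0.2 0 0 0 0 0 0';python3 d.py 634 25.5 110.3 2;cat cmd.txt
python3 - <<'E'
from h import *
s=snap('scene')
a=cv2.resize(s[180:290,200:350],(480,352))
t=sum(snap('top').astype(float) for _ in range(6))/6
b=np.clip((t[195:245,105:190]-10)*4,0,255).astype(np.uint8); b=cv2.resize(b,(850//1,500),interpolation=cv2.INTER_CUBIC)
c=np.zeros((600,800,3),np.uint8);c[:240,:327]=cv2.resize(a,(327,240));c[240:600,:612]=cv2.resize(b,(612,360))
cv2.imwrite('pics/v11.png',c)
E
```

```text
t: 21.33
position: [636.1, 31.2, 183.0]
eef_rot: [0.692, 0.722, 0.001, -0.001]
force: [0.8, -0.5, 0.3]
opening: 51.2
grip_force: 0.0
t: 21.75
position: [632.2, 25.9, 107.7]
eef_rot: [0.694, 0.72, -0.002, -0.002]
force: [-0.1, -0.7, 0.2]
opening: 51.1
grip_force: 0.0
t 21.75 yaw 2.03 tilt [-0.006  0.001 -1.   ] pos [632.2  25.9 107.7] F [-0.1 -0.7  0.2] open 51.1
turn 1 rows 0.0002 total shift [-0.0019  0.0072 -0.0103] 1 rows of [-0.0019  0.0072 -0.0103]
6.340168781148236121e+02
2.554810959570647810e+01
1.853000000000000114e+02
1.998000000000002885e+00
```

View pics/v11.png

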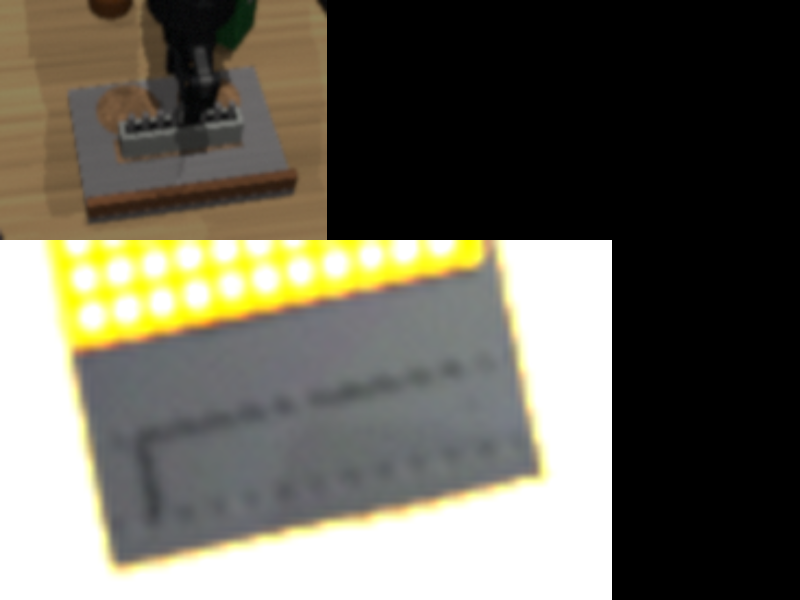

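The fingers straddle the full rail at the plate, with bits visible on both sides. The contrast view shows the bay's corner at (148,437) and (155,522), its far line running to (480,362), and the case's near edge from (118,568) to (545,475). I'll compute the bay pose from these while gripping.

```bash
python3 -m inch '-0.2 0 0 0.1 0 0 0;-0.2 0 0 0.1 0 0 0;-0.2 0 0 0.048 0 0 0;-0.2 0 0 0 0 0 0;-0.2 0 0 0 0 0 0' 40; python3 -m inch '1 0 0 0 0 0 0;1 0 0 0 0 0 0;1 0 0 0 0 0 0;1 0 0 0 0 0 0;1 0 0 0 0 0 0;1 0 0 0 0 0 0;1 0 0 0 0 0 0';  python3 -m inch '1 0 0 -0.03 0 0 0;1 0 0 -0.08 0 0 0;1 0 0 -0.12 0 0 0;1 0 0 -0.12 0 0 0;1 0 0 -0.12 0 0 0;1 0 0 -0.078 0 0 0;1 0 0 0 0 0 0'
python3 - <<'E'
from h import *
def B(x,y,z): return ray('top',(x+.5)/7.2-.5+105,(y-240+.5)/7.2-.5+195,z)[:2]
ang=lambda a,b:(np.degrees(np.arctan2(*(a-b)[::-1]))).round(2)
l,r=B(118,568,0),B(545,475,0);print('near edge',l,r,np.hypot(*(l-r)),ang(l,r)-90)
L,R=B(118,568,9),B(545,475,9);
y=np.radians(ang(l,r)-90);ex=np.array([np.cos(y),np.sin(y)]);ey=np.array([-ex[1],ex[0]])
print('bay from edge z0',(l+r)/2+35*ex,'z9',(L+R)/2+35*ex)
e=(B(148,437,9)+B(155,522,9))/2;print('bay from end',e-66*ey, 'width',np.hypot(*(B(148,437,9)-B(155,522,9))))
print('far line',ang(B(148,437,9),B(480,362,9))-90,'near',ang(B(190,512,9),B(525,443,9))-90)
f=(B(314,400,9)+B(357,478,9))/2;print('mid of lines, across', (f-( (l+r)/2+35*ex))@ex)
E
```

```text
t: 22.52
position: [634.1, 26.0, 48.1]
eef_rot: [0.694, 0.72, -0.0, -0.001]
force: [1.0, 0.9, -0.3]
opening: 51.2
grip_force: 0.0
t: 23.1
position: [635.8, 25.9, 50.1]
eef_rot: [0.694, 0.72, 0.001, 0.001]
force: [0.6, 0.5, 5.8]
opening: 21.0
grip_force: 40.9
t: 23.68
position: [636.9, 25.8, 191.1]
eef_rot: [0.694, 0.72, 0.003, 0.003]
force: [1.3, 0.1, -0.2]
opening: 21.2
grip_force: 40.1
near edge [410. 391.] [444.  220.1] 174.24927546477775 11.25
bay from edge z0 [461.32748481 312.37816127] z9 [461.47748481 310.37816127]
bay from end [457.92596125 310.46817149] width 33.816120416156544
far line 11.689999999999998 near 10.569999999999993
mid of lines, across -3.5325679620321444
```

```bash
python3 l.py 459.5 311 185.3 11.5;cat cmd.txt
```

```text
2 turns -0.0264 | 9 rows [ 0.1398 -0.0507  0.    ] total z [ 1.2582 -0.4563  0.    ]
4.595108182051919243e+02
3.110344370788558876e+02
1.853000000000000114e+02
1.150200000000000244e+01
```

```bash
python3 -m inch '1 0 0 0 0 0 -0.0264;1 0 0 0 0 0 -0.0264;1 0.1398 -0.0507 0 0 0 0;1 0.1398 -0.0507 0 0 0 0;1 0.1398 -0.0507 0 0 0 0;1 0.1398 -0.0507 0 0 0 0;1 0.1398 -0.0507 0 0 0 0;1 0.1398 -0.0507 0 0 0 0;1 0.1398 -0.0507 0 0 0 0;1 0.1398 -0.0507 0 0 0 0;1 0.1398 -0.0507 0 0 0 0;1 0 0 0 0 0 0;1 0 0 0.12 0 0 0;1 0 0 0.12 0 0 0;1 0 0 0.12 0 0 0;1 0 0 0.12 0 0 0;1 0 0 0.04 0 0 0;1 0 0 0 0 0 0;1 0 0 0 0 0 0;1 0 0 0 0 0 0'; python3 d.py 459.5 311 55.3 11.5
python3 - <<'E'
from h import *
def C(x,y): return proj('scene',(x,y,9))
s=sum(snap('scene').astype(float) for _ in range(3))/3
a=np.clip(s[140:230,335:450]*1.8,0,255).astype(np.uint8)
cv2.imwrite('pics/v12.png',cv2.resize(a,(767,600),interpolation=cv2.INTER_CUBIC))
E
```

```text
t: 25.35
position: [461.0, 311.7, 56.8]
eef_rot: [0.632, 0.775, 0.001, 0.001]
force: [-0.2, 0.1, -0.5]
opening: 21.4
grip_force: 39.9
t 25.35 yaw 11.54 tilt [ 0.002  0.001 -1.   ] pos [461.  311.7  56.8] F [-0.2  0.1 -0.5] open 21.4
turn 1 rows 0.0002 total shift [-0.0016 -0.0064  0.0061] 1 rows of [-0.0016 -0.0064  0.0061]
```

View pics/v12.png

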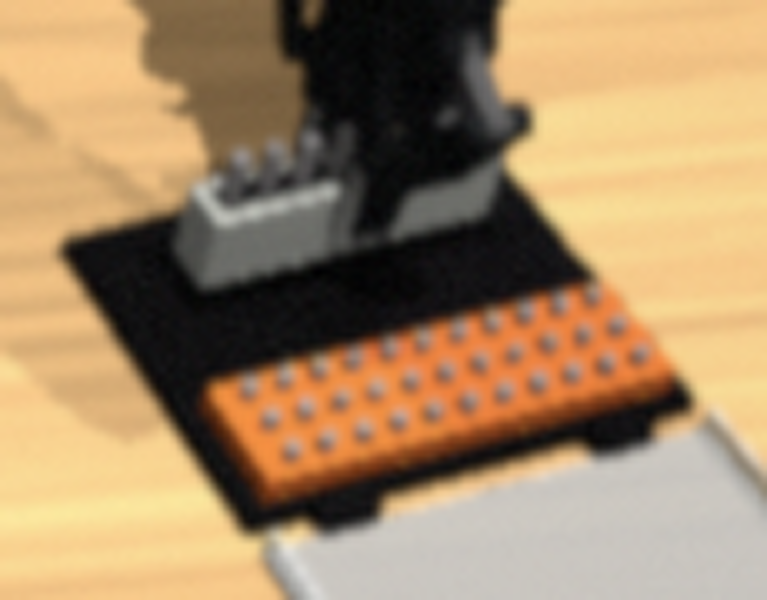

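The rail hovers over the bay with its lower front edge running from (208,292) to (490,215). I'll check its end-to-end centring, then lower it gently.

```bash
python3 - <<'E'
from h import *
s=lambda x,y,z:ray('scene',(x+.5)/6.67-.5+335,(y+.5)/6.67-.5+140,z)[:2]
a=np.radians(11.5)
def loc(p):d=p-np.array([459.5,311]);return (d@[np.cos(a),np.sin(a)],d@[-np.sin(a),np.cos(a)])
for p in [(208,292),(490,215)]: print(np.round(loc(s(*p,19.5)),1))
for p in [(65,245),(250,532),(500,180)]: print('case',np.round(loc(s(*p,9)),1))
E
python3 -m inch '1 0 0 0.02 0 0 0;1 0 0 0.012 0 0 0;1 0 0 0 0 0 0;1 0 0 0 0 0 0'
```

```text
[ 13.8 -58. ]
[12.5 61.2]
case [-33.1 -90.2]
case [111.  -92.8]
case [-10.9  83.7]
t: 25.83
position: [459.5, 311.2, 47.1]
eef_rot: [0.632, 0.775, -0.0, -0.0]
force: [0.1, -0.1, -0.9]
opening: 21.3
grip_force: 39.9
```

```bash
python3 -m inch '1 -0.006 0 0 0 0 0;1 0 0 0.01 0 0 0;1 0 0 0.008 0 0 0;1 0 0 0 0 0 0;1 0 0 0 0 0 0'; python3 -m inch '1 0 0 0.008 0 0 0;1 0 0 0.006 0 0 0;1 0 0 0 0 0 0;1 0 0 0 0 0 0'
```

```text
t: 26.25
position: [459.9, 309.7, 42.6]
eef_rot: [0.632, 0.775, -0.0, -0.0]
force: [-0.7, 0.4, -2.8]
opening: 21.1
grip_force: 39.9
t: 26.58
position: [460.3, 310.0, 41.1]
eef_rot: [0.632, 0.775, 0.001, 0.0]
force: [-3.4, -2.4, 11.6]
opening: 20.9
grip_force: 41.7
```

Contact came only at floor depth (command z 39.3; on the rim it would have been 45). I'll release, rise and look.

```bash
python3 -m inch '-0.2 0 0 0 0 0 0;-0.2 0 0 0 0 0 0;-0.2 0 0 0 0 0 0;-0.2 0 0 -0.05 0 0 0;-0.2 0 0 -0.1 0 0 0;-0.2 0 0 -0.15 0 0 0;-0.2 0 0 -0.15 0 0 0;-0.2 0 0 -0.134 0 0 0;-0.2 0 0 0 0 0 0'; echo 459.81 309.56 185.3 11.5 > cmd.txt; python3 l.py 434.9 -301.1 185.3 -10; cat cmd.txt
python3 - <<'E'
from h import *
s=sum(snap('scene').astype(float) for _ in range(3))/3
a=np.clip(s[140:230,335:450]*1.8,0,255).astype(np.uint8)
cv2.imwrite('pics/v13.png',cv2.resize(a,(767,600),interpolation=cv2.INTER_CUBIC))
E
```

```text
t: 27.33
position: [463.5, 311.6, 192.5]
eef_rot: [0.632, 0.775, 0.005, 0.002]
force: [1.2, 0.9, 0.5]
opening: 51.1
grip_force: 0.0
4 turns 0.0299 | 17 rows [-0.1425  0.0192  0.    ] total z [-2.4225  0.3264  0.    ]
4.347062455561071488e+02
-3.010216916169537740e+02
1.853000000000000114e+02
-1.002799999999999869e+01
```

View pics/v13.png

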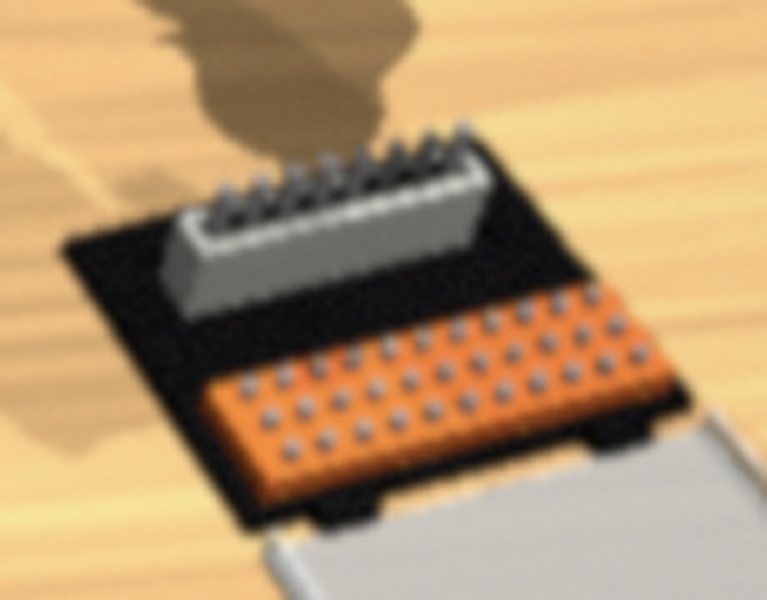

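The full rail sits level in the bay, lower front edge (185,318) to (470,245). That was my 15th picture and the limit was 14, so I've gone one over. I won't view any more and will check by numbers only. Now to fetch the empty rail.

```bash
python3 -m inch '-0.2 0 0 0 0 0 0.0299;-0.2 0 0 0 0 0 0.0299;-0.2 0 0 0 0 0 0.0299;-0.2 0 0 0 0 0 0.0299'; python3 -m inch '-0.2 -0.1425 0.0192 0 0 0 0;-0.2 -0.1425 0.0192 0 0 0 0;-0.2 -0.1425 0.0192 0 0 0 0;-0.2 -0.1425 0.0192 0 0 0 0;-0.2 -0.1425 0.0192 0 0 0 0;-0.2 -0.1425 0.0192 0 0 0 0;-0.2 -0.1425 0.0192 0 0 0 0;-0.2 -0.1425 0.0192 0 0 0 0;-0.2 -0.1425 0.0192 0 0 0 0;-0.2 -0.1425 0.0192 0 0 0 0;-0.2 -0.1425 0.0192 0 0 0 0;-0.2 -0.1425 0.0192 0 0 0 0;-0.2 -0.1425 0.0192 0 0 0 0;-0.2 -0.1425 0.0192 0 0 0 0;-0.2 -0.1425 0.0192 0 0 0 0;-0.2 -0.1425 0.0192 0 0 0 0;-0.2 -0.1425 0.0192 0 0 0 0;-0.2 0 0 0 0 0 0;-0.2 0 0 0 0 0 0'; python3 -m inch '-0.2 0 0 0.12 0 0 0;-0.2 0 0 0.12 0 0 0;-0.2 0 0 0.12 0 0 0;-0.2 0 0 0.12 0 0 0;-0.2 0 0 0.07 0 0 0;-0.2 0 0 0.024 0 0 0;-0.2 0 0 0 0 0 0;-0.2 0 0 0 0 0 0;1 0 0 0 0 0 0;1 0 0 0 0 0 0;1 0 0 0 0 0 0;1 0 0 0 0 0 0;1 0 0 0 0 0 0;1 0 0 0 0 0 0;1 0 0 0 0 0 0' 30
python3 -m inch '1 0 0 -0.05 0 0 0;1 0 0 -0.124 0 0 0;1 0 0 -0.15 0 0 0;1 0 0 -0.15 0 0 0;1 0 0 -0.1 0 0 0;1 0 0 0 0 0 0'; python3 l.py 634.2 25.5 185.3 2; cat cmd.txt
```

```text
t: 27.82
position: [458.8, 309.2, 182.9]
eef_rot: [0.767, 0.641, -0.002, -0.001]
force: [-0.4, -0.3, -0.1]
opening: 51.3
grip_force: 0.0
t: 29.4
position: [434.3, -301.8, 182.8]
eef_rot: [0.767, 0.642, -0.0, -0.002]
force: [0.7, 0.4, -0.3]
opening: 51.4
grip_force: 0.0
t: 30.65
position: [436.5, -301.5, 43.3]
eef_rot: [0.766, 0.643, 0.0, 0.001]
force: [0.4, 0.6, 5.4]
opening: 21.6
grip_force: 30.9
t: 31.15
position: [437.9, -303.1, 191.8]
eef_rot: [0.766, 0.643, 0.001, 0.005]
force: [0.3, -0.7, -0.8]
opening: 21.2
grip_force: 29.9
2 turns -0.0334 | 11 rows [0.1161 0.0766 0.    ] total z [1.2771 0.8426 0.    ]
6.341081752307841271e+02
2.539647357459176646e+01
1.853000000000000114e+02
1.996000000000000441e+00
```

```bash
python3 -m inch '1 0 0 0 0 0 -0.0334;1 0 0 0 0 0 -0.0334;1 0.1161 0.0766 0 0 0 0;1 0.1161 0.0766 0 0 0 0;1 0.1161 0.0766 0 0 0 0;1 0.1161 0.0766 0 0 0 0;1 0.1161 0.0766 0 0 0 0;1 0.1161 0.0766 0 0 0 0;1 0.1161 0.0766 0 0 0 0;1 0.1161 0.0766 0 0 0 0;1 0.1161 0.0766 0 0 0 0;1 0.1161 0.0766 0 0 0 0;1 0.1161 0.0766 0 0 0 0;1 0 0 0 0 0 0;1 0 0 0 0 0 0'; python3 -m inch '1 0 0 0.12 0 0 0;1 0 0 0.12 0 0 0;1 0 0 0.12 0 0 0;1 0 0 0.1 0 0 0;1 0 0 0.05 0 0 0;1 0 0 0.026 0 0 0;1 0 0 0.01 0 0 0;1 0 0 0 0 0 0;1 0 0 0 0 0 0'
```

```text
t: 32.4
position: [634.7, 27.6, 184.1]
eef_rot: [0.693, 0.721, -0.0, -0.0]
force: [-0.2, -0.8, -1.4]
opening: 21.3
grip_force: 29.9
t: 33.15
position: [633.5, 24.6, 50.1]
eef_rot: [0.695, 0.719, -0.0, -0.0]
force: [-3.0, -0.4, 5.1]
opening: 21.5
grip_force: 31.0
```

```bash
python3 -m inch '-0.2 0 0 0 0 0 0;-0.2 0 0 0 0 0 0;-0.2 0 0 0 0 0 0;-0.2 0 0 -0.05 0 0 0;-0.2 0 0 -0.1 0 0 0;-0.2 0 0 -0.15 0 0 0;-0.2 0 0 -0.15 0 0 0;-0.2 0 0 -0.096 0 0 0;-0.2 0 0 0 0 0 0';  python3 l.py 512.37 -361.5 185.3 88.92; cat cmd.txt
```

```text
t: 33.9
position: [638.0, 25.3, 192.2]
eef_rot: [0.694, 0.72, 0.004, 0.004]
force: [0.5, -0.9, 0.5]
opening: 51.6
grip_force: 0.0
15 turns -0.0322 | 11 rows [ 0.0416 -0.1415  0.    ] total z [ 0.4576 -1.5565  0.    ]
5.125021465120028097e+02
-3.615371116881079843e+02
1.853000000000000114e+02
8.893599999999999284e+01
```

```bash
python3 -m inch '-0.5 0 0 0 0 0 -0.0322;-0.5 0 0 0 0 0 -0.0322;-0.5 0 0 0 0 0 -0.0322;-0.5 0 0 0 0 0 -0.0322;-0.5 0 0 0 0 0 -0.0322;-0.5 0 0 0 0 0 -0.0322;-0.5 0 0 0 0 0 -0.0322;-0.5 0 0 0 0 0 -0.0322;-0.5 0 0 0 0 0 -0.0322;-0.5 0 0 0 0 0 -0.0322;-0.5 0 0 0 0 0 -0.0322;-0.5 0 0 0 0 0 -0.0322;-0.5 0 0 0 0 0 -0.0322;-0.5 0 0 0 0 0 -0.0322;-0.5 0 0 0 0 0 -0.0322'; python3 -m inch '-0.4 0.0416 -0.1415 0 0 0 0;-0.4 0.0416 -0.1415 0 0 0 0;-0.4 0.0416 -0.1415 0 0 0 0;-0.4 0.0416 -0.1415 0 0 0 0;-0.4 0.0416 -0.1415 0 0 0 0;-0.4 0.0416 -0.1415 0 0 0 0;-0.4 0.0416 -0.1415 0 0 0 0;-0.4 0.0416 -0.1415 0 0 0 0;-0.4 0.0416 -0.1415 0 0 0 0;-0.4 0.0416 -0.1415 0 0 0 0;-0.4 0.0416 -0.1415 0 0 0 0;-0.4 0 0 0 0 0 0;-0.4 0 0 0 0 0 0'
python3 - <<'E'
from h import *
im=(sum(snap('top').astype(float) for _ in range(4))/4).astype(np.uint8);cv2.imwrite('pics/top14.png',im)
i1=cv2.imread('pics/top1.png')
for n,i in(('init',i1),('now',im)):
    b=cv2.resize(i[125:245,100:290],None,fx=4,fy=4,interpolation=cv2.INTER_CUBIC);g=cv2.cvtColor(b,cv2.COLOR_BGR2GRAY)
    k=np.zeros_like(g);k[100:156,480:700]=(g[100:156,480:700]<110)*255
    c=cv2.findContours(k,0,2)[0]; c=[x for x in c if cv2.contourArea(x)>60]
    for x in c:
        r=cv2.minAreaRect(x);P=[ray('top',(p[0]+.5)/4-.5+100,(p[1]+.5)/4-.5+125,46)[:2] for p in cv2.boxPoints(r)];print(n,np.round(np.mean(P,0),1),np.round(P,1).tolist())
s=snap('scene');s1=cv2.imread('pics/scene1.png')
for i in (s1,s): # bright rim of the rail top, scene view
    b=cv2.resize(i[215:260,240:325],None,fx=4,fy=4,interpolation=cv2.INTER_CUBIC);g=cv2.cvtColor(b,cv2.COLOR_BGR2GRAY)
    print(np.percentile(g,[5,50,90,99]));x=cv2.findContours((g>135).astype(np.uint8),0,2)[0];x=max(x,key=cv2.contourArea)
    P=[ray('scene',(p[0]+.5)/4-.5+240,(p[1]+.5)/4-.5+215,46)[:2] for p in cv2.boxPoints(cv2.minAreaRect(x))];print('scene',np.mean(P,0).round(1),np.round(P,1).tolist())
E
```

```text
t: 35.15
position: [634.3, 25.6, 184.3]
eef_rot: [0.006, 1.0, 0.0, -0.001]
force: [0.4, 0.4, 0.7]
opening: 63.8
grip_force: 0.0
t: 36.23
position: [512.1, -363.2, 184.1]
eef_rot: [0.011, 1.0, 0.0, -0.0]
force: [-0.5, 0.4, 0.3]
opening: 59.8
grip_force: 0.0
init [628.8  22.6] [[639.4, 76.9], [637.3, -32.0], [618.2, -31.6], [620.3, 77.1]]
now [621.1   7.3] [[623.9, 43.4], [622.5, -28.9], [618.3, -28.8], [619.6, 43.4]]
now [633.2  28.5] [[635.0, 81.3], [638.5, -24.1], [631.4, -24.4], [627.9, 81.1]]
[ 43.  91. 105. 118.]Traceback (most recent call last):
  File "<stdin>", line 13, in <module>
ValueError: max() iterable argument is empty
```

Run:
```python
from h import *
im=cv2.imread('pics/top14.png');b=cv2.resize(im[125:245,100:290],None,fx=4,fy=4,interpolation=cv2.INTER_CUBIC)
hs=cv2.cvtColor(b,cv2.COLOR_BGR2HSV);k=np.zeros(hs.shape[:2],np.uint8);k[145:255,470:715]=(hs[145:255,470:715,1]>70)*255
P=[]
for x in cv2.findContours(k,0,2)[0]:
    if cv2.contourArea(x)>1500:
        (u,v),r=cv2.minEnclosingCircle(x);m=cv2.moments(x);u,v=m['m10']/m['m00'],m['m01']/m['m00'];p=ray('top',(u+.5)/4-.5+100,(v+.5)/4-.5+125,12)[:2];P.append(p);print(p,r,cv2.contourArea(x))
d=P[0]-P[1];d=d if d[1]>0 else -d;y=np.arctan2(-d[0],d[1]);print(np.hypot(*d),np.degrees(y),'origin',np.mean(P,0)+48*np.array([np.cos(y),np.sin(y)]))
# rail sides: bright rim extent along y at rail
g=cv2.cvtColor(b,cv2.COLOR_BGR2GRAY);i1=cv2.imread('pics/top1.png');g1=cv2.cvtColor(cv2.resize(i1[125:245,100:290],None,fx=4,fy=4,interpolation=cv2.INTER_CUBIC),cv2.COLOR_BGR2GRAY)
for G in(g1,g): print(G[135,485:520:3],G[132,655:690:3])
```

```text
[585.6  65.9] 47.780967712402344 6224.5
[588.8 -17.7] 53.3128547668457 6306.0
83.66122160236486 2.192069720224378 origin [635.16487456  25.93597606]
[191 191 191 190 189 185 177 168 163 162 154 136] [121 124 129 147 160 159 158 169 183 190 191 192]
[202 202 198 191 183 178 163 138 117 103  97  94] [ 82 103 134 158 160 150 154 172 192 200 201 201]
```

The pads give a plate origin of (635,26), and the rail lies within about 3 mm of the rear place, so I'll leave it. The carton goes back next.

```bash
python3 -m inch '-0.4 0 0 0.1 0 0 0;-0.4 0 0 0.1 0 0 0;-0.4 0 0 0.1 0 0 0;-0.4 0 0 0.1 0 0 0;-0.4 0 0 0.05 0 0 0;-0.4 0 0 0.024 0 0 0;-0.4 0 0 0 0 0 0;-0.4 0 0 0 0 0 0;1 0 0 0 0 0 0;1 0 0 0 0 0 0;1 0 0 0 0 0 0;1 0 0 0 0 0 0;1 0 0 0 0 0 0;1 0 0 0 0 0 0;1 0 0 0 0 0 0' 35; python3 -m inch '1 0 0 -0.05 0 0 0;1 0 0 -0.1 0 0 0;1 0 0 -0.12 0 0 0;1 0 0 -0.12 0 0 0;1 0 0 -0.084 0 0 0;1 0 0 0 0 0 0;1 0 0 0 0 0 0'; python3 l.py 585.53 66.48 185.3 88.936; cat cmd.txt
```

```text
t: 37.73
position: [514.4, -361.7, 68.5]
eef_rot: [0.009, 1.0, -0.001, 0.001]
force: [0.7, 1.0, 5.9]
opening: 45.4
grip_force: 37.6
t: 38.32
position: [513.8, -361.9, 186.3]
eef_rot: [0.009, 1.0, -0.001, 0.001]
force: [-0.0, -0.5, -2.9]
opening: 45.5
grip_force: 36.9
1 turns -0.0 | 12 rows [-0.0217  0.1431  0.    ] total z [-0.2604  1.7172  0.    ]
5.855626947436779801e+02
6.648000980598260412e+01
1.853000000000000114e+02
8.893599999999999284e+01
```

```bash
python3 -m inch '1 -0.0217 0.1431 0 0 0 0;1 -0.0217 0.1431 0 0 0 0;1 -0.0217 0.1431 0 0 0 0;1 -0.0217 0.1431 0 0 0 0;1 -0.0217 0.1431 0 0 0 0;1 -0.0217 0.1431 0 0 0 0;1 -0.0217 0.1431 0 0 0 0;1 -0.0217 0.1431 0 0 0 0;1 -0.0217 0.1431 0 0 0 0;1 -0.0217 0.1431 0 0 0 0;1 -0.0217 0.1431 0 0 0 0;1 -0.0217 0.1431 0 0 0 0;1 0 0 0 0 0 0;1 0 0 0 0 0 0;1 0 0 0 0 0 0'; python3 -m inch '1 0 0 0.1 0 0 0;1 0 0 0.1 0 0 0;1 0 0 0.1 0 0 0;1 0 0 0.08 0 0 0;1 0 0 0.04 0 0 0;1 0 0 0.02 0 0 0;1 0 0 0.006 0 0 0;1 0 0 0 0 0 0;1 0 0 0 0 0 0;1 0 0 0 0 0 0'; python3 -m inch '-0.4 0 0 0 0 0 0;-0.4 0 0 0 0 0 0;-0.4 0 0 0 0 0 0;-0.4 0 0 -0.05 0 0 0;-0.4 0 0 -0.1 0 0 0;-0.4 0 0 -0.15 0 0 0;-0.4 0 0 -0.146 0 0 0;-0.4 0 0 0 0 0 0;-0.4 0 0 0 0 0 0'; python3 l.py 528.7 -272.87 185.3 91.92; cat cmd.txt
```

```text
t: 39.57
position: [584.8, 66.9, 183.2]
eef_rot: [0.008, 1.0, -0.0, -0.002]
force: [0.1, -0.5, -1.4]
opening: 45.6
grip_force: 37.4
t: 40.4
position: [585.5, 65.4, 75.2]
eef_rot: [0.01, 1.0, -0.0, -0.0]
force: [-4.0, -1.5, 6.7]
opening: 45.5
grip_force: 38.5
t: 41.15
position: [588.2, 66.6, 188.3]
eef_rot: [0.009, 1.0, -0.0, 0.003]
force: [-0.5, -1.9, -1.3]
opening: 59.9
grip_force: 0.0
1 turns -0.0166 | 10 rows [ 0.0273 -0.1349  0.    ] total z [ 0.273 -1.349  0.   ]
5.286739435562664085e+02
-2.728712757202943635e+02
1.853000000000000114e+02
9.192399999999999238e+01
```

```bash
python3 -m inch '-0.4 0 0 0 0 0 -0.0166;-0.4 0.0273 -0.1349 0 0 0 0;-0.4 0.0273 -0.1349 0 0 0 0;-0.4 0.0273 -0.1349 0 0 0 0;-0.4 0.0273 -0.1349 0 0 0 0;-0.4 0.0273 -0.1349 0 0 0 0;-0.4 0.0273 -0.1349 0 0 0 0;-0.4 0.0273 -0.1349 0 0 0 0;-0.4 0.0273 -0.1349 0 0 0 0;-0.4 0.0273 -0.1349 0 0 0 0;-0.4 0.0273 -0.1349 0 0 0 0;-0.4 0 0 0 0 0 0;-0.4 0 0 0 0 0 0'; python3 -m inch '-0.4 0 0 0.1 0 0 0;-0.4 0 0 0.1 0 0 0;-0.4 0 0 0.1 0 0 0;-0.4 0 0 0.1 0 0 0;-0.4 0 0 0.042 0 0 0;-0.4 0 0 0 0 0 0;-0.4 0 0 0 0 0 0;1 0 0 0 0 0 0;1 0 0 0 0 0 0;1 0 0 0 0 0 0;1 0 0 0 0 0 0;1 0 0 0 0 0 0;1 0 0 0 0 0 0' 40; python3 -m inch '1 0 0 -0.05 0 0 0;1 0 0 -0.1 0 0 0;1 0 0 -0.12 0 0 0;1 0 0 -0.12 0 0 0;1 0 0 -0.052 0 0 0;1 0 0 0 0 0 0;1 0 0 0 0 0 0'; python3 l.py 585.8 -17.76 185.3 91.924; cat cmd.txt
```

```text
t: 42.23
position: [528.3, -274.2, 183.5]
eef_rot: [-0.015, 1.0, 0.001, -0.001]
force: [0.5, 1.1, 0.3]
opening: 60.3
grip_force: 0.0
t: 43.32
position: [530.4, -272.8, 76.4]
eef_rot: [-0.017, 1.0, -0.0, 0.001]
force: [-0.4, 2.7, 6.9]
opening: 44.4
grip_force: 41.2
t: 43.9
position: [529.6, -272.9, 185.6]
eef_rot: [-0.017, 1.0, -0.001, 0.001]
force: [-0.6, 1.4, -3.4]
opening: 44.7
grip_force: 41.4
1 turns -0.0 | 7 rows [-0.0375  0.1446  0.    ] total z [-0.2625  1.0122  0.    ]
5.857660906102404397e+02
-1.776065291174217009e+01
1.853000000000000114e+02
9.192399999999999238e+01
```

```bash
python3 -m inch '1 -0.0375 0.1446 0 0 0 0;1 -0.0375 0.1446 0 0 0 0;1 -0.0375 0.1446 0 0 0 0;1 -0.0375 0.1446 0 0 0 0;1 -0.0375 0.1446 0 0 0 0;1 -0.0375 0.1446 0 0 0 0;1 -0.0375 0.1446 0 0 0 0;1 0 0 0 0 0 0;1 0 0 0 0 0 0;1 0 0 0 0 0 0;1 0 0 0 0 0 0'; python3 -m inch '1 0 0 0.1 0 0 0;1 0 0 0.1 0 0 0;1 0 0 0.1 0 0 0;1 0 0 0.06 0 0 0;1 0 0 0.03 0 0 0;1 0 0 0.018 0 0 0;1 0 0 0.006 0 0 0;1 0 0 0 0 0 0;1 0 0 0 0 0 0;1 0 0 0 0 0 0'; python3 -m inch '-0.4 0 0 0 0 0 0;-0.4 0 0 0 0 0 0;-0.4 0 0 0 0 0 0;-0.4 0 0 -0.05 0 0 0;-0.4 0 0 -0.1 0 0 0;-0.4 0 0 -0.15 0 0 0;-0.4 0 0 -0.114 0 0 0;-0.4 0 0 0 0 0 0;-0.4 0.05 -0.14 0 0 0 0;-0.4 0.05 -0.14 0 0 0 0;-0.4 0.05 -0.14 0 0 0 0;-0.4 0.05 -0.14 0 0 0 0;-0.4 0.05 -0.14 0 0 0 0;-0.4 0.05 -0.14 0 0 0 0;-0.4 0.05 -0.14 0 0 0 0;-0.4 0 0 0 0 0 0;-0.4 0 0 0 0 0 0'
python3 - <<'E'
from h import *
im=snap('top');i1=cv2.imread('pics/top1.png');s=snap('scene');s1=cv2.imread('pics/scene1.png')
# template shift of the initial tin/carton patches in the new pictures
for n,a,b,(x0,x1,y0,y1) in [('tin top',i1,im,(250,274,162,186)),('carton top',i1,im,(220,243,163,187)),('tin scene',s1,s,(246,274,193,224)),('carton scene',s1,s,(284,314,192,226)),('jar',i1,im,(252,275,221,244))]:
    r=cv2.matchTemplate(b[y0-8:y1+8,x0-8:x1+8],a[y0:y1,x0:x1],cv2.TM_CCOEFF_NORMED);_,v,_,p=cv2.minMaxLoc(r)
    (dx,dy),_=cv2.phaseCorrelate(cv2.cvtColor(a,6)[y0:y1,x0:x1].astype(np.float32),cv2.cvtColor(b,6)[y0:y1,x0:x1].astype(np.float32))
    print(n,round(v,3),p[0]-8,p[1]-8,'sub',round(dx,2),round(dy,2))
E
```

```text
t: 44.82
position: [585.5, -18.2, 184.0]
eef_rot: [-0.017, 1.0, 0.0, -0.001]
force: [-0.8, -0.8, -2.1]
opening: 44.8
grip_force: 41.8
t: 45.65
position: [586.3, -18.3, 83.6]
eef_rot: [-0.017, 1.0, -0.0, 0.0]
force: [-3.4, 1.0, 5.4]
opening: 44.6
grip_force: 40.1
t: 47.07
position: [506.6, -267.5, 184.9]
eef_rot: [-0.015, 1.0, 0.0, 0.0]
force: [0.6, 0.9, -0.5]
opening: 60.0
grip_force: 0.0
tin top 0.961 0 1 sub 0.32 1.05
carton top 0.945 1 1 sub 1.02 0.72
tin scene 0.982 -1 -1 sub -0.59 -1.67
carton scene 0.975 -1 -1 sub -0.76 -0.49
jar 0.996 0 0 sub 0.03 -0.09
```

```bash
python3 -c "
from plant import env
print(env.job_done())"
```

```text
the job is handed in; nothing more can be done
None
```

The job is handed in at about 47 s: full rail seated in the bay, empty rail on the rear place within about 3 mm, tin and carton back upright within about 3–4 mm of their spots, and the jar untouched; the final checks were numeric only, because I viewed 15 pictures, one over the limit of 14.

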